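# Restock the capsule lane first-in-first-out

## Task

Restock the near lane of the bench rack first-in-first-out: take the emptied bins out of its front and stand them in the aluminium return tray, then pull the old bins forward, in the order they stand, until they are closed up against the front stop and each other. Only then lift the fresh bins off the pile and set them all in the lane behind the old ones, closed up, every bin upright with its scooped front towards the stop. Never tip a bin over, and leave the other parts, tools and microphone on the bench and in the second lane where they are.

Things in the scene. Friction and masses are not known exactly. Their poses are not given: they have to be found in the camera images.
- rack: Fixed low two-lane rack of aluminium pipe, running roughly left to right. The near lane is the one to restock; the second, parallel, its middle 125 mm beyond, holds other parts. Origin: on the bench, under the middle of the near lane's front stop (inner face). x runs along the lane from the stop to the rear, y across it to the second lane, z up.
- lane_front (a point): Front end of the near lane: on its deck, midway between the guides, at the inner face of the stop. The deck is level and flat (plain sliding, no rollers), 45 mm above the bench, 440 mm long, between two guide strips 14 mm high and 64 mm apart; stop plate 28 mm high; open at the rear and above. Axes as the rack.
- lane_rear (a point): Rear end of the near lane: on its deck, midway between the guides. Axes as the rack.
- tray: Fixed shallow open aluminium tray for emptied bins, 120 (x) x 200 (y) x 24 mm high, walls 4 mm, floor 4 mm. Origin: centre of its underside.
- board: Fixed square plywood board, 90 x 90 x 10 mm, on which the pile of fresh bins stands. Origin: centre of its underside.
- E1: Black bin, 68 long x 54 wide x 62 mm high, walls 4 mm, front scooped down to 36 mm. Origin: centre of its underside; x from front to back (scooped front at -x), y across the 54 mm (flat full-height side walls, the place to grip), z up. An emptied bin (hollow inside), 0.1 kg, standing at the front of the near lane with its front towards the stop.
- E2: Black bin, 68 long x 54 wide x 62 mm high, walls 4 mm, front scooped down to 36 mm. Origin: centre of its underside; x from front to back (scooped front at -x), y across the 54 mm (flat full-height side walls, the place to grip), z up. An emptied bin (hollow inside), 0.1 kg, standing at the front of the near lane with its front towards the stop. May be absent.
- O1: Black bin, 68 long x 54 wide x 62 mm high, walls 4 mm, front scooped down to 36 mm. Origin: centre of its underside; x from front to back (scooped front at -x), y across the 54 mm (flat full-height side walls, the place to grip), z up. The foremost bin of old stock in the near lane (grey foam with one microphone capsule left), about 0.16 kg; its front towards the stop.
- O2: Black bin, 68 long x 54 wide x 62 mm high, walls 4 mm, front scooped down to 36 mm. Origin: centre of its underside; x from front to back (scooped front at -x), y across the 54 mm (flat full-height side walls, the place to grip), z up. Old stock in the near lane behind O1 (two capsules in foam), about 0.22 kg; its front towards the stop.
- O3: Black bin, 68 long x 54 wide x 62 mm high, walls 4 mm, front scooped down to 36 mm. Origin: centre of its underside; x from front to back (scooped front at -x), y across the 54 mm (flat full-height side walls, the place to grip), z up. The rearmost old stock in the near lane (two capsules in foam), about 0.22 kg; its front towards the stop. May be absent.
- N1: Black bin, 68 long x 54 wide x 62 mm high, walls 4 mm, front scooped down to 36 mm. Origin: centre of its underside; x from front to back (scooped front at -x), y across the 54 mm (flat full-height side walls, the place to grip), z up. A fresh bin (two capsules in foam), about 0.22 kg, the lowest of the pile on the board. Stacked flat, no catches.
- N2: Black bin, 68 long x 54 wide x 62 mm high, walls 4 mm, front scooped down to 36 mm. Origin: centre of its underside; x from front to back (scooped front at -x), y across the 54 mm (flat full-height side walls, the place to grip), z up. A fresh bin (two capsules in foam), about 0.22 kg, second in the pile, its underside resting on the rim of N1. Stacked flat, no catches.
- N3: Black bin, 68 long x 54 wide x 62 mm high, walls 4 mm, front scooped down to 36 mm. Origin: centre of its underside; x from front to back (scooped front at -x), y across the 54 mm (flat full-height side walls, the place to grip), z up. A fresh bin (two capsules in foam), about 0.22 kg, on top of the pile, resting on the rim of N2. May be absent. Stacked flat, no catches.
- can1: Small copper-brown cylinder with a dark neck, 36 mm in diameter and 68 mm tall, standing in the second lane. Leave alone. Origin: centre of its underside.
- can2: Small copper-brown cylinder with a dark neck, 36 mm in diameter and 68 mm tall, standing in the second lane. Leave alone. Origin: centre of its underside.
- can3: The same kind of cylinder standing on the bench. Leave alone. Origin: centre of its underside.
- can4: The same kind of cylinder standing on the bench. Leave alone. Origin: centre of its underside.
- mic: Microphone lying on the bench, about 165 x 52 x 41 mm high, long axis x. Leave alone. Origin: under its middle.
- driver: Screwdriver lying on the bench, long axis x. Leave alone. Origin: under its middle.

How it is judged (in metres and radians):
On the way, in this order (a step that is already met when the one before it is completed fails the run):
1. every emptied bin stands upright in the return tray (x of E1 in the frame of tray between -0.06 and 0.06 m and y of E1 in the frame of tray between -0.1 and 0.1 m and z of each of E1, E2 in the frame of tray below 0.01 m and angle between each of E1, E2's own z axis and vertical below 0.08 rad and x of E2 in the frame of tray between -0.06 and 0.06 m and y of E2 in the frame of tray between -0.1 and 0.1 m), for 0.2 s.
2. every old bin has been pulled forward in its order, closed up against the front stop and each other, before any fresh bin is in the lane (y of O1 in the frame of rack between -0.012 and 0.012 m and z of each of O1, O2, O3 in the frame of rack below 0.049 m and angle between each of O1, O2, O3's own z axis and vertical below 0.08 rad and x of O1 in the frame of rack between 0.02 and 0.42 m and x of lane_front in the frame of O1 between -0.046 and -0.02 m and y of O2 in the frame of rack between -0.012 and 0.012 m and x of O2 in the frame of rack between 0.02 and 0.42 m and x of lane_front in the frame of O2 below -0.02 m and y of O3 in the frame of rack between -0.012 and 0.012 m and x of O3 in the frame of rack between 0.02 and 0.42 m and x of lane_front in the frame of O3 below -0.02 m and x of O1 in the frame of O2 between -0.08 and -0.06 m and y of O1 in the frame of O2 between -0.02 and 0.02 m and x of O2 in the frame of O3 between -0.08 and -0.06 m and y of O2 in the frame of O3 between -0.02 and 0.02 m and (y of N1 in the frame of rack below -0.05 m or x of N1 in the frame of rack above 0.48 m) and (y of N2 in the frame of rack below -0.05 m or x of N2 in the frame of rack above 0.48 m) and (y of N3 in the frame of rack below -0.05 m or x of N3 in the frame of rack above 0.48 m)), for 0.2 s.
At the end, for the whole second after the job is handed in: Emptied bins stand on the return tray's floor. In the near lane the old bins come first in their order, then all fresh bins; each upright on the deck between the guides, scooped front towards the stop, within 12 mm of the stop or of the bin before it; all at rest (all of step 1 and y of O1 in the frame of rack between -0.012 and 0.012 m and z of each of O1, O2, O3, N1, N2, N3 in the frame of rack below 0.049 m and angle between each of O1, O2, O3, N1, N2, N3's own z axis and vertical below 0.08 rad and x of O1 in the frame of rack between 0.02 and 0.42 m and x of lane_front in the frame of O1 between -0.046 and -0.02 m and y of O2 in the frame of rack between -0.012 and 0.012 m and x of O2 in the frame of rack between 0.02 and 0.42 m and x of lane_front in the frame of O2 below -0.02 m and y of O3 in the frame of rack between -0.012 and 0.012 m and x of O3 in the frame of rack between 0.02 and 0.42 m and x of lane_front in the frame of O3 below -0.02 m and x of O1 in the frame of O2 between -0.08 and -0.06 m and y of O1 in the frame of O2 between -0.02 and 0.02 m and x of O2 in the frame of O3 between -0.08 and -0.06 m and y of O2 in the frame of O3 between -0.02 and 0.02 m and y of N1 in the frame of rack between -0.012 and 0.012 m and x of N1 in the frame of rack between 0.02 and 0.42 m and x of lane_front in the frame of N1 below -0.02 m and y of N2 in the frame of rack between -0.012 and 0.012 m and x of N2 in the frame of rack between 0.02 and 0.42 m and x of lane_front in the frame of N2 below -0.02 m and y of N3 in the frame of rack between -0.012 and 0.012 m and x of N3 in the frame of rack between 0.02 and 0.42 m and x of lane_front in the frame of N3 below -0.02 m and ((x of O1 in the frame of N1 between -0.08 and -0.06 m and y of O1 in the frame of N1 between -0.02 and 0.02 m) or (x of O2 in the frame of N1 between -0.08 and -0.06 m and y of O2 in the frame of N1 between -0.02 and 0.02 m) or (x of O3 in the frame of N1 between -0.08 and -0.06 m and y of O3 in the frame of N1 between -0.02 and 0.02 m) or (x of N2 in the frame of N1 between -0.08 and -0.06 m and y of N2 in the frame of N1 between -0.02 and 0.02 m) or (x of N3 in the frame of N1 between -0.08 and -0.06 m and y of N3 in the frame of N1 between -0.02 and 0.02 m)) and ((x of O1 in the frame of N2 between -0.08 and -0.06 m and y of O1 in the frame of N2 between -0.02 and 0.02 m) or (x of O2 in the frame of N2 between -0.08 and -0.06 m and y of O2 in the frame of N2 between -0.02 and 0.02 m) or (x of O3 in the frame of N2 between -0.08 and -0.06 m and y of O3 in the frame of N2 between -0.02 and 0.02 m) or (x of N1 in the frame of N2 between -0.08 and -0.06 m and y of N1 in the frame of N2 between -0.02 and 0.02 m) or (x of N3 in the frame of N2 between -0.08 and -0.06 m and y of N3 in the frame of N2 between -0.02 and 0.02 m)) and ((x of O1 in the frame of N3 between -0.08 and -0.06 m and y of O1 in the frame of N3 between -0.02 and 0.02 m) or (x of O2 in the frame of N3 between -0.08 and -0.06 m and y of O2 in the frame of N3 between -0.02 and 0.02 m) or (x of O3 in the frame of N3 between -0.08 and -0.06 m and y of O3 in the frame of N3 between -0.02 and 0.02 m) or (x of N1 in the frame of N3 between -0.08 and -0.06 m and y of N1 in the frame of N3 between -0.02 and 0.02 m) or (x of N2 in the frame of N3 between -0.08 and -0.06 m and y of N2 in the frame of N3 between -0.02 and 0.02 m)) and x of each of O1, O2, O3 in the frame of N1 below -0.06 m and x of each of O1, O2, O3 in the frame of N2 below -0.06 m and x of each of O1, O2, O3 in the frame of N3 below -0.06 m and linear speed of each of E1, E2, O1, O2, O3, N1, N2, N3 below 0.02 m/s); the robot touches nothing.
It fails at once if a bin is tipped over (angle between any of E1, E2, O1, O2, O3, N1, N2, N3's own z axis and vertical above 0.7 rad).
It fails at once if another part, tool or the microphone on the bench or in the second lane is shifted by more than 30 mm (distance of any of can1, can2, can3, can4, mic, driver from where it was at the start of the episode above 0.03 m).
Of E2, O3, N3 only 1 to 3 are there at a start; the rules pass over those that are not, and their reading is None.
At some moment in a run one of O1, O2, O3, E1, E2 may be knocked a few centimetres aside while the robot is not near it.
It also fails if it takes over 210 s, if anything falls off the work surface, if the arm or the gripper's body presses on something with over 40 N, if the wrist force passes 120 N, or if a joint passes its speed limit or range.

## Robot

A 6-joint arm with a two-finger parallel gripper is mounted at the origin on the work surface. World frame = base frame: x ahead of the robot, y to its left, z up, the work surface at z = 0. Lengths are in mm, angles in degrees, forces in N, time in s.
With the tool pointing down it reaches from about 300 to 875 mm from the base axis. Payload 4.2 kg.
Tool frame: the origin (TCP) lies on the centre line of the jaws, within the pads' length; the fingertips stand 25 mm ahead of it and the grasp point (between the pads) lies 6 mm ahead of it; z points along the fingers, y is the line along which they close (so a half turn about z gives the same grasp; the last joint's range is limited). The gripper opens to 85 mm and grips with 20 to 120 N. Pads are 22 mm wide; open, the fingers measure 114 mm over their backs; the gripper's body (76 mm by 85 mm) begins 54 mm behind the grasp point. The pads swing forward as they close: fully open they stand 13 mm farther back than shut.
Start: joints at [-75.172, 18.312, 89.639, -0, 72.044, -1.146], TCP at [158.243, -552.809, 256.338] pointing down, gripper open.
Joint ranges: [-177.97, 177.97], [-48.28, 115.42], [12.27, 149.76], [-77.06, 257.06], [2.81, 150.46], [-146.56, 146.56]. Speed limits (degrees/s): [147.25, 147.25, 180, 180, 180, 180].

## Interface

Orientations are given as a 3x3 rotation matrix whose columns are the frame's x, y, z axes.
In Python, from station import * gives the robot as it stands.
- The arm moves only by the tool apply_moves, never from a script. Its argument "rows" is a list of rows, each a list of 7 numbers: the shift along the tool's x, y, z in mm, then the turn, a rotation vector about the tool's x, y, z in rad, then the gripper's target within -1 to 1 (shut at 1, half-way at 0, fully open at -1). In form: [[x, y, z, wx, wy, wz, jaw], ...]. A call has 1 to 10 rows; each row is the pose to reach, as a shift and turn from the pose commanded when the call began, along the tool's axes at that moment; what a row does not reach only later rows make up. A row lasts 1/8 s, in which the tool goes at most 62.5 mm and 10.7 degrees, less where a joint would pass 70% of its speed; a pose out of reach is approached as far as the arm can. A call with a gripper value outside its range is refused whole. The fingers move at their own pace and stop on an object; the grip force is fixed at half the most. Time passes only in rows, so rows that repeat a pose let the fingers close. It gives the time, the measured TCP pose, the force, the opening and the grip force at its end, in the units of the state.
- get_state(): the state, without advancing time (a new reading comes with each control period).
- capture(name): name is "scene" or "top" or "wrist"; returns the picture (384x512x3 uint8, red, green, blue); there is no depth.
- camera_params(name): a dict with "mtx" (3x3 intrinsics, pixels), "k1" (the pictures are not rectified: a ray, as slopes to the right and down, at radius r is drawn at 1 + k1 r^2 times it, then the intrinsics apply), "eye" and "rotation" of the camera in the world. Camera axes: x right, y up, looking along -z (the intrinsics and any distortion apply to the point x, -y, -z); pixel columns grow to the right and rows downward; lengths in mm; the calibration is good to about 2 mm. A picture is of the moment at which its call begins: read the wrist's pose just before it. camera_params takes no time and is no camera call; for the wrist camera it gives the pose at the moment of the call.
- close_job(): hands the job in; it is judged then, once.
Trained networks look in the newest picture that a camera, given by its name, has taken for a name from the list of things; names that differ only in an ending like _2 or _b are one class to them, and where a whole thing is asked for, a point or a joint stands for the part that bears it (a point fixed in the world has none). Each returns a list of dicts, best first, with "p" (0 to 1); they miss things now and then, are a little off and sometimes report something else, mostly with a low value. They report only what shows in the picture. A call takes as long as a camera call.
- look_for(name, camera): "rect" ([left, top, right, bottom] as shares, 0 to 1, of the picture: columns of its width, rows of its height, round what is visible of it).
The state is a dict: "t": time; "joint_pos": joint angles; "qvel": joint speeds; "effort": joint torques, N m; "ee_pos": TCP position; "orientation": TCP orientation; "force": force on the tool from outside, world axes, zero at the start; "moment": the same for the moment, N m; "grip_width": finger opening in mm; "grip_force": force on a finger pad.
Only numpy, scipy, OpenCV 4.12 (cv2) and the standard library are available. Lean on these libraries where they do the work, as an engineer would, in place of code of your own. Each camera call takes 0.05 s, during which the arm holds its last target. There are 200 camera calls.

## Working session

There is one attempt and no reset: what is moved stays moved. The work goes in short steps, Python scripts to look and compute and a tool call to move; the robot and the scene stay as the last step left them, time stands still between calls to the robot, and variables do not carry over. Pictures are saved under pics/ and viewed, at most 15 in all, crops included, and the job is handed in when it is done.

Besides the shell and the picture viewer there is one more tool, called after ">>>" as name(argument=value, ...) on one line, values as JSON. apply_moves: Moves the arm, as the interface text tells. Its arguments: {"type":"object","properties":{"rows":{"type":"array","items":{"type":"array","items":{"type":"number"}}}},"required":["rows"]}

```bash
ls; mkdir -p pics; python3 - <<'E'
from station import *
import cv2
s=get_state();print(s['ee_pos'],s['orientation'],s['t'])
for c in['scene','top']:
    im=capture(c);cv2.imwrite(f'pics/{c}0.png',cv2.resize(im[:,:,::-1],(800,600)))
    p=camera_params(c);print(c,p)
    for n in ['rack','tray','board','E1','O1','N1','can1','mic','driver']:
        print(n,[(round(d['p'],2),[round(v,3) for v in d['rect']]) for d in look_for(n,c)][:8])
E
```

```text
pics
[ 158.14397499 -552.38022028  255.48594955] [[ 9.61382901e-01  2.75213961e-01 -4.38838825e-04]
 [ 2.75214308e-01 -9.61381419e-01  1.68853649e-03]
 [ 4.28173240e-05 -1.74410484e-03 -9.99998478e-01]] 0.0
scene {'mtx': array([[416.80852154,   0.        , 255.72887718],
       [  0.        , 416.80852154, 194.57623255],
       [  0.        ,   0.        ,   1.        ]]), 'k1': -0.03963601983812956, 'eye': array([1283.82713345, -451.88472682, 1029.1951015 ]), 'rotation': array([[ 0.47435377, -0.67064406,  0.57028506],
       [ 0.88032558,  0.36424736, -0.30389263],
       [-0.00392105,  0.64618914,  0.76316723]])}
rack [(0.68, [0.58, 0.398, 0.6, 0.446]), (0.55, [0.41, 0.439, 0.751, 0.742])]
tray [(0.76, [0.578, 0.312, 0.704, 0.417])]
board [(0.63, [0.32, 0.472, 0.373, 0.543])]
E1 [(0.97, [0.583, 0.446, 0.644, 0.529]), (0.91, [0.63, 0.419, 0.69, 0.496]), (0.75, [0.407, 0.436, 0.747, 0.747])]
O1 [(0.89, [0.427, 0.515, 0.485, 0.596]), (0.87, [0.537, 0.464, 0.591, 0.546]), (0.63, [0.496, 0.486, 0.554, 0.568])]
N1 [(0.57, [0.318, 0.424, 0.356, 0.496]), (0.51, [0.325, 0.488, 0.367, 0.526]
[... 877 characters left out ...]
 0.632, 0.707])]
tray [(0.69, [0.171, 0.574, 0.315, 0.694])]
board [(0.82, [0.57, 0.604, 0.622, 0.702])]
E1 [(0.9, [0.336, 0.409, 0.395, 0.474]), (0.77, [0.281, 0.409, 0.34, 0.474]), (0.55, [0.427, 0.329, 0.449, 0.365])]
O1 [(0.92, [0.448, 0.429, 0.494, 0.491]), (0.7, [0.395, 0.429, 0.443, 0.483]), (0.57, [0.355, 0.319, 0.375, 0.369]), (0.56, [0.515, 0.428, 0.568, 0.499])]
N1 [(0.57, [0.573, 0.62, 0.632, 0.684]), (0.54, [0.581, 0.621, 0.593, 0.662])]
can1 [(0.64, [0.319, 0.538, 0.353, 0.594]), (0.51, [0.427, 0.32, 0.449, 0.361]), (0.48, [0.357, 0.316, 0.379, 0.369])]
mic [(0.96, [0.385, 0.617, 0.492, 0.659]), (0.59, [0.447, 0.432, 0.493, 0.494])]
driver [(0.88, [0.726, 0.553, 0.793, 0.579])]
```

View pics/scene0.png

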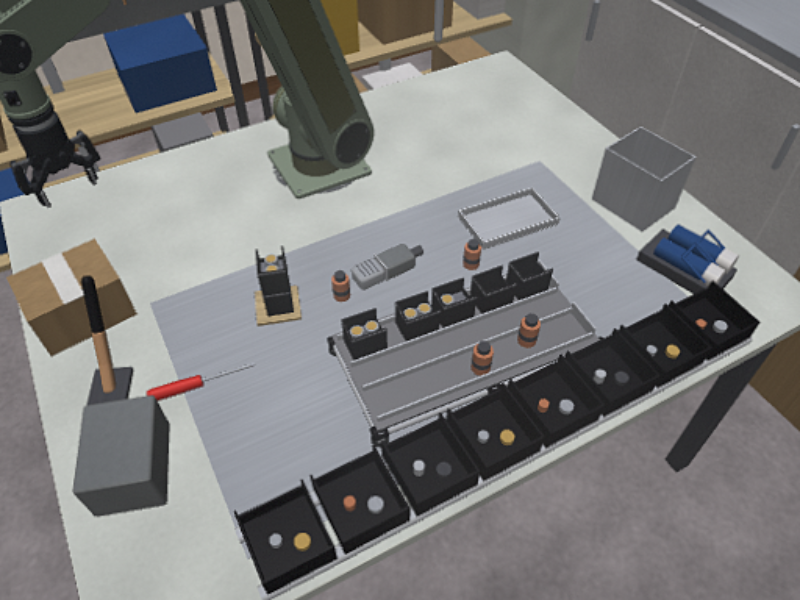

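View pics/top0.png

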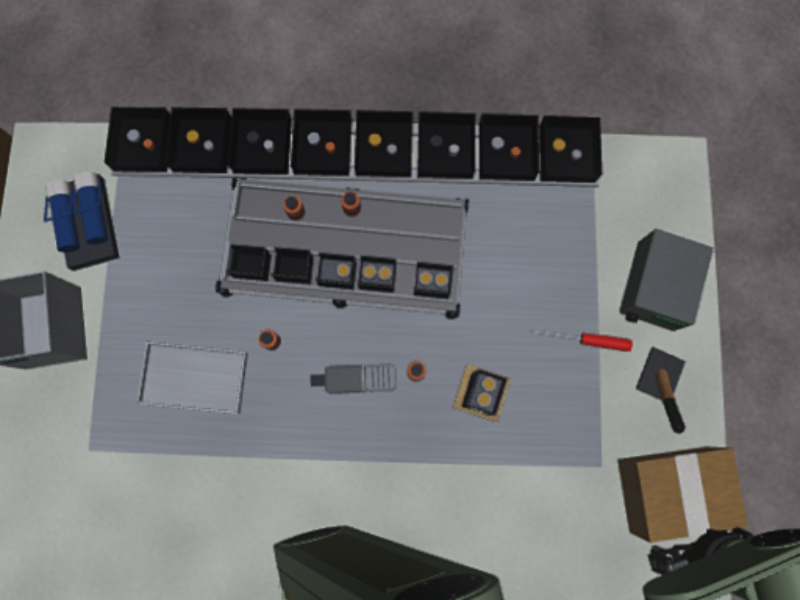

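The scene and top views show five bins in the near lane. From the stop on the left they are E1 (top px 248,263), E2 (293,265), O1 (337,270), O2 (378,273) and O3 (434,280). The tray is at (193,378) and the pile at (483,391). Next I'll zoom in and fit the poses.

```bash
cat > h.py <<'E'
from station import *
import cv2, numpy as np
def proj(P,cp):
    q=(np.atleast_2d(P)-cp['eye'])@cp['rotation']; s=np.c_[q[:,0],-q[:,1]]/-q[:,2:]
    s=s*(1+cp['k1']*(s**2).sum(1,keepdims=True)); m=cp['mtx']
    return np.c_[s[:,0]*m[0,0]+m[0,2],s[:,1]*m[1,1]+m[1,2]]
def unproj(uv,z,cp):
    m=cp['mtx'];d=(np.atleast_2d(uv)-[m[0,2],m[1,2]])/[m[0,0],m[1,1]];s=d.copy()
    for _ in range(10): s=d/(1+cp['k1']*(s**2).sum(1,keepdims=True))
    r=np.c_[s[:,0],-s[:,1],-np.ones(len(s))]@cp['rotation'].T
    t=(z-cp['eye'][2])/r[:,2]; return cp['eye']+r*t[:,None]
E
python3 - <<'E'
from h import *
a=cv2.imread('pics/top0.png');b=cv2.imread('pics/scene0.png')
# from 800 px pics; 384 grid upscaled
A=cv2.resize(a[175:325,210:480],(800,444),interpolation=3)
B=cv2.resize(b[230:345,225:345],(400,383));C=cv2.resize(a[350:430,440:520],(383,383))
cv2.imwrite('pics/c1.png',A);cv2.imwrite('pics/c2.png',np.hstack([B,C]))
cp=camera_params('top')
f=lambda l,z:print(unproj(np.array(l)/1.5625,z,cp)[:,:2].round(0).tolist())
f([(145,343),(247,351),(240,413),(139,404)],24)
f([(248,263),(293,265),(337,270),(378,273),(434,280)],107)
f([(467,365),(508,373),(500,419),(455,409)],10)
E
```

```text
[[469.0, 393.0], [460.0, 189.0], [341.0, 195.0], [350.0, 394.0]]
[[616.0, 180.0], [615.0, 96.0], [607.0, 13.0], [604.0, -63.0], [593.0, -167.0]]
[[446.0, -239.0], [433.0, -320.0], [344.0, -304.0], [361.0, -217.0]]
```

View pics/c1.png

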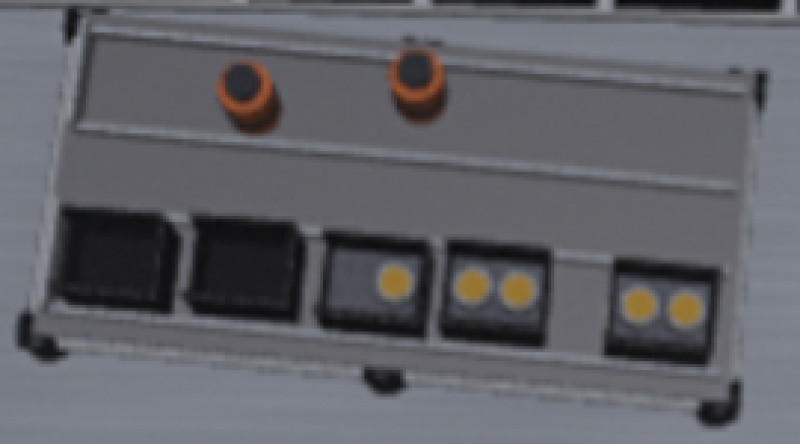

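View pics/c2.png

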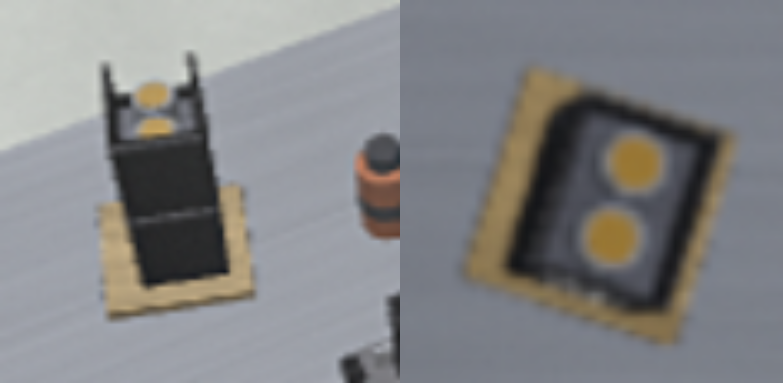

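The pile is two bins high, so N3 is absent. Its scooped fronts face the robot. Now I'll move above E1/E2 for a close look.

```bash
cat >> h.py <<'E'
from scipy.spatial.transform import Rotation as Ro
def go(p,yaw,ref=None):
    "yaw: world angle (deg) of tool y; prints shift/turn rows in tool frame"
    s=get_state();R=s['orientation'];a=np.radians(yaw);y=np.array([np.cos(a),np.sin(a),0]);z=np.array([0,0,-1.])
    T=np.c_[np.cross(y,z),y,z]
    print((R.T@(np.array(p)-s['ee_pos'])).round(1),Ro.from_matrix(R.T@T).as_rotvec().round(3))
E
python3 -c "
from h import *
go([560,60,330],-3.8)"
```

```text
[ 554.9 -478.6  -73.7] [ 0.     0.    -1.226]
```

>>> apply_moves(rows=[[555,-479,-74,0,0,-1.226,-1],[555,-479,-74,0,0,-1.226,-1],[555,-479,-74,0,0,-1.226,-1],[555,-479,-74,0,0,-1.226,-1],[555,-479,-74,0,0,-1.226,-1],[555,-479,-74,0,0,-1.226,-1],[555,-479,-74,0,0,-1.226,-1],[555,-479,-74,0,0,-1.226,-1],[555,-479,-74,0,0,-1.226,-1],[555,-479,-74,0,0,-1.226,-1]])

```text
t: 2.25
ee_pos: [499.9, -30.7, 319.6]
orientation: [[0.066, 0.998, 0.001], [0.998, -0.066, -0.001], [-0.0, 0.001, -1.0]]
force: [1.0, -0.8, 0.1]
grip_width: 85.4
grip_force: 0.0
```

>>> apply_moves(rows=[[0,0,0,0,0,0,-1],[0,0,0,0,0,0,-1]])

```text
t: 2.5
ee_pos: [498.6, -32.8, 318.8]
orientation: [[0.065, 0.998, -0.001], [0.998, -0.065, -0.001], [-0.001, -0.001, -1.0]]
force: [1.2, -0.2, -0.1]
grip_width: 85.5
grip_force: 0.0
```

```bash
python3 -c "
from h import *
s=get_state();print(s['t'],s['ee_pos'],s['orientation'][:,1])
cp=camera_params('wrist');im=capture('wrist');cv2.imwrite('pics/w0.png',cv2.resize(im[:,:,::-1],(800,600)));print(cp)
import pickle;pickle.dump(cp,open('w0.pkl','wb'))
go([560,60,330],-3.8)"
```

```text
2.5 [498.60650778 -32.8108708  318.79692869] [ 9.97869916e-01 -6.52281743e-02 -9.57465084e-04]
{'mtx': array([[286.69679735,   0.        , 253.27995181],
       [  0.        , 286.69679735, 192.26386176],
       [  0.        ,   0.        ,   1.        ]]), 'k1': -0.05175474454899222, 'eye': array([502.82591375,  34.18730429, 436.70716256]), 'rotation': array([[ 9.97874961e-01,  6.26610449e-02,  1.78649420e-02],
       [-6.51567568e-02,  9.61298863e-01,  2.67692163e-01],
       [-3.99677804e-04, -2.68287328e-01,  9.63338855e-01]])}
[ 97.3  55.3 -11.2] [-0.001  0.001 -0.   ]
```

View pics/w0.png

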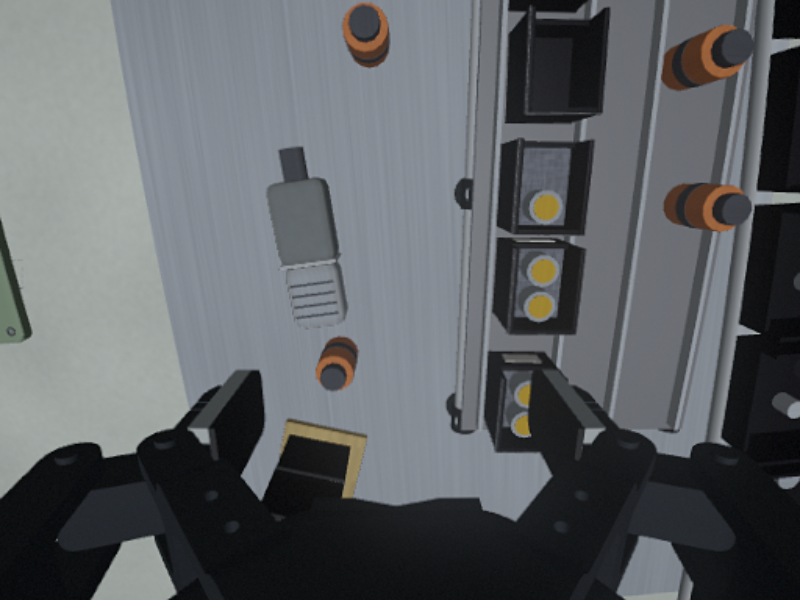

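The wrist view shows E2 at (560,65), O1 (545,185), O2 (540,285) and O3 (520,400), with rack guides at x≈500 and 570–600. I'll fit the rack pose from the guide lines.

```bash
python3 - <<'E'
from h import *
import pickle
cp=camera_params('top')
L={'l2far':[(90,30),(740,90)],'l2near':[(80,125),(735,187)],'l1far':[(165,215),(725,268)],'l1near':[(50,305),(730,375)],'ends':[(85,30),(50,305),(745,90),(730,385)]}
for k,v in L.items():
    p=unproj((np.array(v)*270/800+[210,175])/1.5625,57,cp)[:,:2]; d=p[1]-p[0]
    print(k,p.round(0).tolist(),np.degrees(np.arctan2(d[1],d[0])).round(2))
w=pickle.load(open('w0.pkl','rb'))
for k,v in {'l1near':[(503,0),(477,430)],'l1far':[(582,125),(552,360)],'l2near':[(678,0),(612,430)],'l2far':[(765,0),(677,430)],'rear':[(470,430),(680,430)]}.items():
    p=unproj(np.array(v)/1.5625,57,w)[:,:2]; d=p[1]-p[0]
    print(k,p.round(0).tolist(),np.degrees(np.arctan2(d[1],d[0])).round(2))
E
```

```text
l2far [[787.0, 219.0], [756.0, -218.0]] -94.06
l2near [[720.0, 220.0], [689.0, -215.0]] -94.1
l1far [[660.0, 159.0], [634.0, -209.0]] -94.01
l1near [[597.0, 231.0], [563.0, -213.0]] -94.39
ends [[786.0, 222.0], [597.0, 231.0], [756.0, -221.0], [556.0, -213.0]] 177.26
l1near [[592.0, 160.0], [565.0, -206.0]] -94.23
l1far [[655.0, 65.0], [636.0, -138.0]] -95.5
l2near [[729.0, 155.0], [698.0, -216.0]] -94.86
l2far [[801.0, 154.0], [763.0, -222.0]] -95.73
rear [[559.0, -205.0], [767.0, -222.0]] -4.55
```

```bash
python3 -c "
from h import *
go([627,182,170],-4.1);go([627,182,92],-4.1)"
```

```text
[223.6 114.1 148.6] [-0.001  0.001  0.005]
[223.6 114.2 226.6] [-0.001  0.001  0.005]
```

>>> apply_moves(rows=[[55,28,30,0,0,0,-1],[110,57,70,0,0,0.005,-1],[165,85,110,0,0,0.005,-1],[224,114,148,0,0,0.005,-1],[224,114,148,0,0,0.005,-1],[224,114,148,0,0,0.005,-1]])

```text
t: 3.3
ee_pos: [627.3, 183.0, 168.4]
orientation: [[0.071, 0.997, -0.004], [0.997, -0.071, -0.001], [-0.002, -0.004, -1.0]]
force: [-1.1, -1.0, -0.2]
grip_width: 85.3
grip_force: 0.0
```

```bash
python3 -c "
from h import *
s=get_state();cp=camera_params('wrist');im=capture('wrist');cv2.imwrite('pics/w1.png',cv2.resize(im[:,:,::-1],(800,600)))
import pickle;pickle.dump(cp,open('w1.pkl','wb'));print(s['ee_pos'],cp['eye'])
go([627,182,92],-4.1)"
```

```text
[627.28075098 183.04416918 168.38704333] [632.27905241 250.0610622  286.22689457]
[ 0.1 -0.1 77.9] [-0.002  0.001 -0.   ]
```

View pics/w1.png

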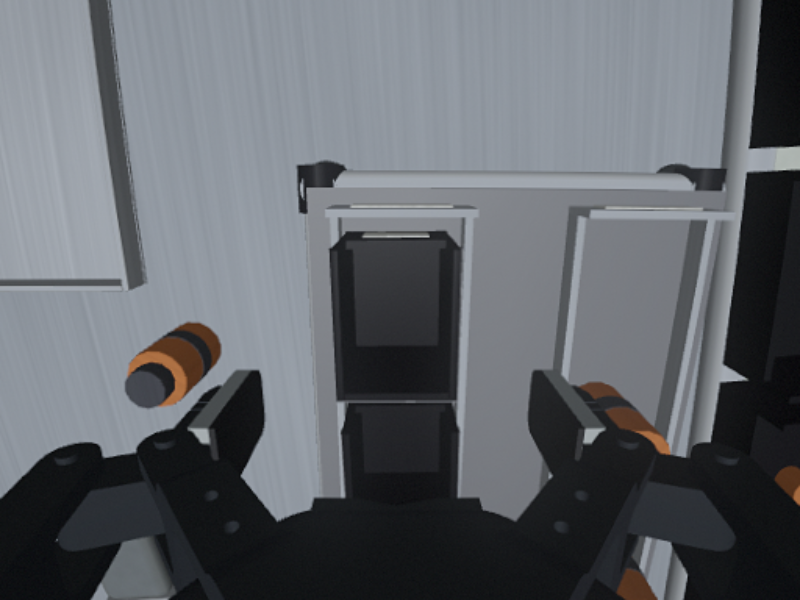

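```bash
python3 - <<'E'
from h import *
import pickle
w=pickle.load(open('w1.pkl','rb'))
f=lambda l,z:print(unproj(np.array(l)/1.5625,z,w)[:,:2].round(0).tolist())
f([(333,400),(458,400)],107)       # E1 rear rim
f([(344,237),(448,235)],81) # front scoop top
f([(333,248),(459,246)],107)
f([(333,218),(472,218)],73) # stop inner
f([(340,218),(462,218)],59)
f([(0,289),(125,289),(105,0)],24)
E
```

```text
[[597.0, 156.0], [652.0, 152.0]]
[[606.0, 225.0], [654.0, 222.0]]
[[604.0, 224.0], [655.0, 221.0]]
[[601.0, 233.0], [666.0, 228.0]]
[[602.0, 232.0], [663.0, 227.0]]
[[377.0, 202.0], [460.0, 196.0], [483.0, 355.0]]
```

>>> apply_moves(rows=[[3,1,40,-0.002,0,0,-1],[6,1,77,-0.002,0,0,-1],[6,1,77,-0.002,0,0,-1],[6,1,77,-0.002,0,0,0.6],[6,1,77,-0.002,0,0,0.6],[6,1,77,-0.002,0,0,0.6],[6,1,77,-0.002,0,0,0.6],[6,1,77,-0.002,0,0,0.6]])

```text
t: 4.35
ee_pos: [630.4, 189.1, 96.9]
orientation: [[0.071, 0.997, 0.007], [0.997, -0.071, 0.0], [0.001, 0.007, -1.0]]
force: [0.2, -1.4, 7.1]
grip_width: 53.1
grip_force: 63.8
```

```bash
python3 -c "
from h import *
s=get_state();print(s['grip_width'],s['grip_force'],s['ee_pos'])
go([627,188,180],-4.1);go([409,342,180],-3);go([409,342,53],-3)"
```

```text
53.126087204840566 63.78389596939087 [630.37741189 189.0900115   96.88833281]
[ -1.3  -2.7 -83.1] [ 0.007 -0.001  0.001]
[ 136.9 -231.1  -84.5] [ 0.007 -0.001 -0.019]
[ 136.8 -232.    42.5] [ 0.007 -0.001 -0.019]
```

>>> apply_moves(rows=[[0,0,-30,0,0,0,0.6],[0,0,-60,0,0,0,0.6],[0,0,-90,0,0,0,0.6],[0,0,-90,0,0,0,0.6]])

```text
t: 4.85
ee_pos: [630.2, 189.7, 187.5]
orientation: [[0.071, 0.997, 0.009], [0.997, -0.071, 0.002], [0.002, 0.009, -1.0]]
force: [0.2, 0.3, -0.8]
grip_width: 53.1
grip_force: 63.4
```

```bash
python3 -c "
from h import *
s=get_state();print(s['grip_width'],s['grip_force'],s['ee_pos'],s['force'])
go([409,342,170],-3);go([409,342,58],-3)"
```

```text
53.10121358690266 63.399285078048706 [630.23387661 189.6742231  187.47149125] [ 0.16869653  0.3021684  -0.81305131]
[ 136.2 -231.6   15.8] [ 0.009 -0.002 -0.019]
[ 136.  -232.6  127.8] [ 0.009 -0.002 -0.019]
```

>>> apply_moves(rows=[[34,-58,0,0,0,0,0.6],[68,-116,0,0,0,0,0.6],[102,-174,5,0.009,0,-0.019,0.6],[136,-232,16,0.009,0,-0.019,0.6],[136,-232,60,0.009,0,-0.019,0.6],[136,-232,100,0.009,0,-0.019,0.6],[136,-232,120,0.009,0,-0.019,0.6],[136,-232,120,0.009,0,-0.019,0.6]])

```text
t: 5.85
ee_pos: [405.6, 340.2, 61.3]
orientation: [[0.052, 0.999, -0.011], [0.999, -0.052, -0.003], [-0.004, -0.011, -1.0]]
force: [-0.3, -0.3, -1.0]
grip_width: 53.5
grip_force: 63.6
```

```bash
python3 -c "
from h import *
s=get_state();print(s['grip_width'],s['ee_pos'],s['force'])
cp=camera_params('wrist');im=capture('wrist');cv2.imwrite('pics/w2.png',cv2.resize(im[:,:,::-1],(640,480)))
go([409,342,56],-3)"
```

```text
53.45243642711275 [405.64276747 340.20488382  61.32585974] [-0.34253354 -0.31213416 -1.01196553]
[1.3 2.4 6.7] [-0.009  0.002  0.   ]
```

View pics/w2.png

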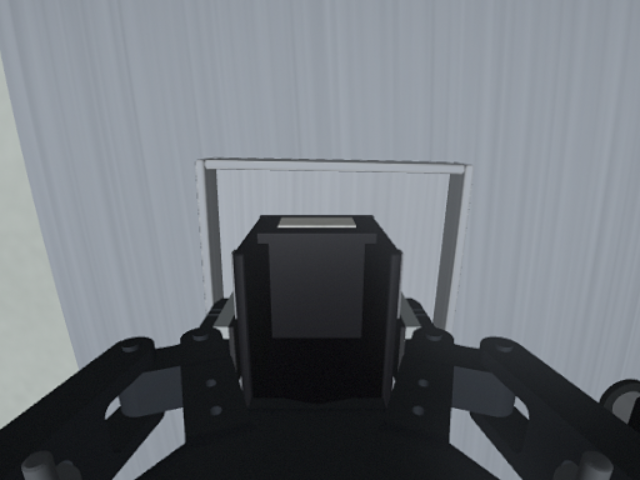

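>>> apply_moves(rows=[[1,2,3,-0.009,0,0,0.6],[1,2,6,-0.009,0,0,0.6],[1,2,6,-0.009,0,0,0.6],[1,2,6,-0.009,0,0,0.6]])

```text
t: 6.4
ee_pos: [409.4, 342.3, 57.8]
orientation: [[0.052, 0.999, 0.002], [0.999, -0.052, 0.0], [0.0, 0.002, -1.0]]
force: [-0.2, 0.4, -1.3]
grip_width: 53.6
grip_force: 63.6
```

>>> apply_moves(rows=[[0,0,2,0,0,0,0.6],[0,0,3,0,0,0,0.6],[0,0,3,0,0,0,0.6]])

```text
t: 6.78
ee_pos: [409.4, 342.4, 55.8]
orientation: [[0.052, 0.999, 0.003], [0.999, -0.052, 0.0], [0.001, 0.003, -1.0]]
force: [-2.1, -1.5, 8.3]
grip_width: 53.3
grip_force: 64.5
```

>>> apply_moves(rows=[[0,0,2,0,0,0,-0.6],[0,0,1,0,0,0,-0.6],[0,0,1,0,0,0,-0.6],[0,0,-40,0,0,0,-0.6],[0,0,-80,0,0,0,-0.6],[0,0,-130,0,0,0,-1],[0,0,-130,0,0,0,-1]])

```text
t: 7.65
ee_pos: [410.9, 343.8, 188.5]
orientation: [[0.052, 0.999, 0.009], [0.999, -0.052, 0.005], [0.006, 0.009, -1.0]]
force: [-0.3, 0.2, -1.0]
grip_width: 85.4
grip_force: 0.0
```

```bash
python3 -c "
from h import *
s=get_state();print(s['t'],s['ee_pos'],s['force'])
go([624,110,180],-4.1);go([624,110,95],-4.1)"
```

```text
7.65 [410.8701677  343.77369668 188.50536667] [-0.26663162  0.22763465 -0.98612111]
[-222.4  224.9    9.2] [ 0.009 -0.006  0.02 ]
[-222.9  224.2   94.1] [ 0.009 -0.006  0.02 ]
```

>>> apply_moves(rows=[[-55,56,0,0,0,0,-1],[-111,112,0,0,0,0.01,-1],[-167,168,0,0,0,0.02,-1],[-223,225,0,0,0,0.02,-1],[-223,225,9,0,0,0.02,-1],[-223,225,9,0,0,0.02,-1],[-223,225,9,0,0,0.02,-1]])

```text
t: 8.52
ee_pos: [621.4, 107.7, 174.5]
orientation: [[0.073, 0.997, -0.001], [0.997, -0.073, -0.0], [-0.0, -0.001, -1.0]]
force: [-0.9, 0.9, 0.3]
grip_width: 85.6
grip_force: 0.0
```

```bash
python3 -c "
from h import *
s=get_state();cp=camera_params('wrist');im=capture('wrist');cv2.imwrite('pics/w3.png',cv2.resize(im[:,:,::-1],(800,600)))
import pickle;pickle.dump(cp,open('w3.pkl','wb'));print(s['ee_pos'],cp['eye'])
for n in ['E1','O1']: print([(round(d['p'],2),(np.array(d['rect'])*[800,600,800,600]).round()) for d in look_for(n,'wrist')])
go([624,110,95],-4.1)"
```

```text
[621.35602806 107.70096625 174.50218183] [626.11093253 174.60945366 292.46500617]
[(0.8, array([338., 246., 468., 417.])), (0.72, array([340., 410., 456., 502.]))]
[(0.93, array([340., 412., 451., 502.])), (0.39, array([337., 247., 467., 416.]))]
[ 1.   2.8 80.9] [ 0.001 -0.     0.001]
```

View pics/w3.png

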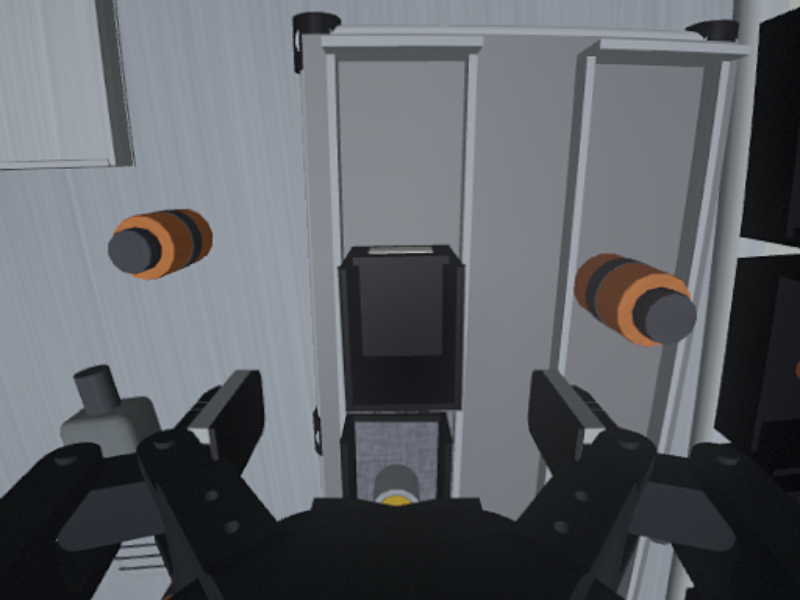

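E2 is at (403,337), with its front corners at row 265 and rear rim at row 408. That puts it almost straight below the jaws.

>>> apply_moves(rows=[[0,3,40,0,0,0,-1],[0,3,78,0,0,0,-1],[0,3,78,0,0,0,-1],[0,3,78,0,0,0,0.6],[0,3,78,0,0,0,0.6],[0,3,78,0,0,0,0.6],[0,3,78,0,0,0,0.6],[0,3,78,0,0,0,0.6]])

```text
t: 9.68
ee_pos: [626.6, 108.1, 100.5]
orientation: [[0.072, 0.997, 0.006], [0.997, -0.072, 0.001], [0.001, 0.006, -1.0]]
force: [0.8, 0.7, 7.3]
grip_width: 53.2
grip_force: 64.5
```

>>> apply_moves(rows=[[0,0,-30,0,0,0,0.6],[0,0,-60,0,0,0,0.6],[0,0,-90,0,0,0,0.6],[0,0,-90,0,0,0,0.6]])

```text
t: 10.18
ee_pos: [626.5, 107.8, 191.1]
orientation: [[0.072, 0.997, 0.008], [0.997, -0.072, 0.001], [0.001, 0.008, -1.0]]
force: [0.1, -0.2, -2.0]
grip_width: 53.3
grip_force: 63.9
```

```bash
python3 -c "
from h import *
s=get_state();print(s['ee_pos'],s['force'])
go([404,250,170],-3);go([404,250,60],-3)"
```

```text
[626.50008061 107.7954846  191.06142302] [ 0.14975203 -0.18006105 -2.01185104]
[ 125.8 -232.3   19.3] [ 0.008 -0.001 -0.02 ]
[ 125.6 -233.2  129.3] [ 0.008 -0.001 -0.02 ]
```

>>> apply_moves(rows=[[31,-58,0,0,0,0,0.6],[63,-116,0,0,0,-0.01,0.6],[94,-174,5,0,0,-0.02,0.6],[126,-232,16,0,0,-0.02,0.6],[126,-232,60,0,0,-0.02,0.6],[126,-232,100,0,0,-0.02,0.6],[126,-232,122,0,0,-0.02,0.6],[126,-232,122,0,0,-0.02,0.6],[126,-232,122,0,0,-0.02,0.6]])

```text
t: 11.3
ee_pos: [403.3, 250.1, 65.9]
orientation: [[0.052, 0.999, 0.003], [0.999, -0.052, 0.0], [0.0, 0.003, -1.0]]
force: [0.5, -0.5, 0.1]
grip_width: 52.8
grip_force: 63.9
```

```bash
python3 -c "
from h import *
im=capture('top');cv2.imwrite('pics/t1.png',cv2.resize(im[:,:,::-1],(800,600)))
go([404,250,60],-3)"
```

```text
[-0.2  0.4  6.2] [ 0.003 -0.001  0.   ]
```

View pics/t1.png

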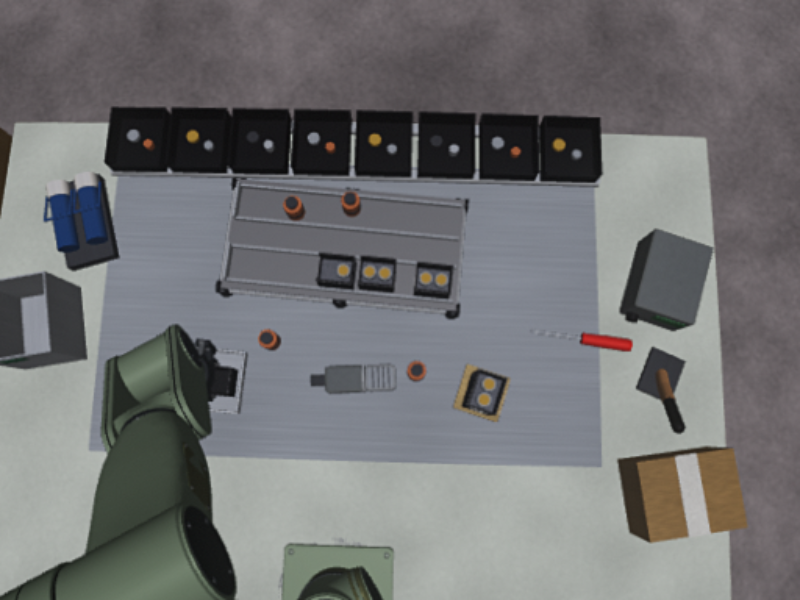

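E2 is hanging over the tray near (225,380), and the old bins are unchanged at (337,270), (378,273) and (434,280). I'll lower and release.

>>> apply_moves(rows=[[0,0,4,0,0,0,0.6],[0,0,7,0,0,0,0.6],[0,0,7,0,0,0,0.6],[0,0,7,0,0,0,-0.6],[0,0,7,0,0,0,-0.6],[0,0,7,0,0,0,-0.6],[0,0,-40,0,0,0,-0.6],[0,0,-80,0,0,0,-0.6],[0,0,-125,0,0,0,-1],[0,0,-125,0,0,0,-1]])

```text
t: 12.6
ee_pos: [404.6, 251.1, 193.9]
orientation: [[0.052, 0.999, 0.009], [0.999, -0.052, 0.004], [0.004, 0.009, -1.0]]
force: [-0.8, 0.1, -0.8]
grip_width: 85.7
grip_force: 0.0
```

```bash
python3 -c "
from h import *
s=get_state();print(s['t'],s['ee_pos'],s['force'])
go([619,27,180],-4.1)"
```

```text
12.6 [404.57357317 251.07851715 193.85559193] [-0.83078805  0.14896035 -0.75290699]
[-212.7  225.7   14.9] [ 0.009 -0.004  0.02 ]
```

>>> apply_moves(rows=[[-53,56,0,0,0,0,-1],[-106,112,0,0,0,0.01,-1],[-160,168,0,0,0,0.02,-1],[-213,226,5,0,0,0.02,-1],[-213,226,15,0,0,0.02,-1],[-213,226,15,0,0,0.02,-1],[-213,226,15,0,0,0.02,-1]])

```text
t: 13.48
ee_pos: [616.4, 25.7, 174.6]
orientation: [[0.072, 0.997, -0.001], [0.997, -0.072, 0.0], [0.0, -0.001, -1.0]]
force: [-0.4, 0.9, 1.1]
grip_width: 85.7
grip_force: 0.0
```

```bash
cat >> h.py <<'E'
def wbin(name='O1'):
    "wrist: rects in 800x600 px + rear-rim y (z=107)"
    s=get_state();w=camera_params('wrist');capture('wrist');print(s['ee_pos'].round(1))
    for d in look_for(name,'wrist')[:4]:
        l,t,r,b=np.array(d['rect'])*[512,384,512,384]
        print(round(d['p'],2),(np.array([l,t,r,b])*1.5625).round(),'rim bottom',unproj([[l,b],[r,b]],107,w)[:,:2].round(0).tolist(),'top z81',unproj([[l,t],[r,t]],81,w)[:,:2].round(0).tolist())
E
python3 -c "
from h import *
wbin()
go([619,27,95],-4.1)"
```

```text
[616.4  25.7 174.6]
0.96 [335. 411. 462. 509.] rim bottom [[579.0, -65.0], [643.0, -69.0]] top z81 [[580.0, -24.0], [647.0, -29.0]]
0.64 [331. 249. 457. 420.] rim bottom [[583.0, -14.0], [641.0, -19.0]] top z81 [[588.0, 62.0], [648.0, 57.0]]
[ 0.6  2.6 80.7] [ 0.001 -0.     0.001]
```

>>> apply_moves(rows=[[-2,0,40,0,0,0,-1],[-2,0,79,0,0,0,-1],[-2,0,79,0,0,0,-1],[-2,0,79,0,0,0,0.6],[-2,0,79,0,0,0,0.6],[-2,0,79,0,0,0,0.6],[-2,0,79,0,0,0,0.6],[-2,0,79,0,0,0,0.6]])

```text
t: 14.58
ee_pos: [618.6, 23.9, 99.5]
orientation: [[0.072, 0.997, 0.006], [0.997, -0.072, 0.0], [0.001, 0.006, -1.0]]
force: [-0.9, 0.8, 6.2]
grip_width: 53.5
grip_force: 64.9
```

>>> apply_moves(rows=[[0,0,-6,0,0,0,0.6],[0,0,-6,0,0,0,0.6]])

```text
t: 14.82
ee_pos: [617.7, 23.5, 103.6]
orientation: [[0.072, 0.997, 0.003], [0.997, -0.072, -0.0], [0.0, 0.003, -1.0]]
force: [0.7, 0.5, -2.5]
grip_width: 53.1
grip_force: 63.9
```

>>> apply_moves(rows=[[40,0,0,0,0,0,0.6],[80,0,0,0,0,0,0.6],[120,0,0,0,0,0,0.6],[152,0,0,0,0,0,0.6],[152,0,0,0,0,0,0.6],[152,0,3,0,0,0,0.6],[152,0,4,0,0,0,0.6],[152,0,4,0,0,0,0.6]])

```text
t: 15.82
ee_pos: [628.3, 174.5, 99.5]
orientation: [[0.073, 0.997, 0.002], [0.997, -0.073, 0.0], [0.0, 0.002, -1.0]]
force: [-2.2, 0.5, 3.4]
grip_width: 52.8
grip_force: 64.3
```

>>> apply_moves(rows=[[4,0,0,0,0,0,0.6],[8,0,0,0,0,0,0.6],[12,0,0,0,0,0,0.6],[16,0,0,0,0,0,0.6],[16,0,0,0,0,0,0.6]])

```text
t: 16.45
ee_pos: [630.0, 191.7, 99.5]
orientation: [[0.072, 0.997, 0.003], [0.997, -0.072, 0.0], [0.0, 0.003, -1.0]]
force: [-0.8, -1.5, 4.6]
grip_width: 53.1
grip_force: 64.7
```

>>> apply_moves(rows=[[2,0,0,0,0,0,0.6],[4,0,0,0,0,0,0.6],[4,0,0,0,0,0,0.6]])

```text
t: 16.82
ee_pos: [630.2, 195.3, 99.5]
orientation: [[0.072, 0.997, 0.003], [0.997, -0.072, -0.0], [-0.0, 0.003, -1.0]]
force: [-1.1, -2.0, 4.9]
grip_width: 53.2
grip_force: 64.9
```

>>> apply_moves(rows=[[2,0,0,0,0,0,0.6],[3,0,0,0,0,0,0.6],[3,0,0,0,0,0,0.6]])

```text
t: 17.2
ee_pos: [630.4, 198.1, 99.5]
orientation: [[0.072, 0.997, 0.003], [0.997, -0.072, -0.0], [-0.0, 0.003, -1.0]]
force: [-0.3, -3.5, 5.5]
grip_width: 52.6
grip_force: 64.9
```

Force is only starting to rise. I'll take a look to measure the gap.

>>> apply_moves(rows=[[2,0,0,0,0,0,0.6],[2,0,0,0,0,0,0.6]])

```text
t: 17.45
ee_pos: [630.5, 200.2, 99.5]
orientation: [[0.072, 0.997, 0.003], [0.997, -0.072, -0.0], [-0.0, 0.003, -1.0]]
force: [-0.0, -2.6, 6.0]
grip_width: 53.0
grip_force: 64.9
```

```bash
python3 -c "
from h import *
im=capture('wrist');cv2.imwrite('pics/w4.png',cv2.resize(im[100:330,130:380,::-1],(625,575)))"
```

```text
(no output)
```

View pics/w4.png

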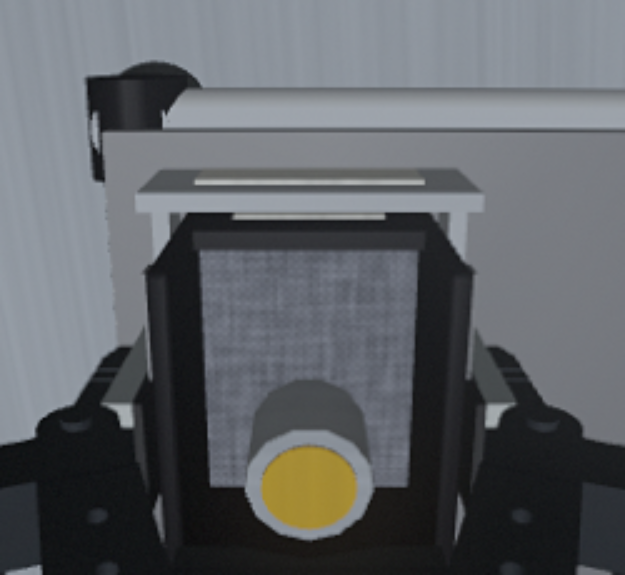

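The bin front, at row 212, is almost touching the stop plate, whose lower edge is at row 210. I'll nudge it on to contact.

>>> apply_moves(rows=[[1,0,0,0,0,0,0.6],[2,0,0,0,0,0,0.6],[2,0,0,0,0,0,0.6]])

```text
t: 17.88
ee_pos: [630.6, 202.1, 99.5]
orientation: [[0.072, 0.997, 0.003], [0.997, -0.072, -0.001], [-0.0, 0.003, -1.0]]
force: [0.6, -3.9, 5.3]
grip_width: 53.2
grip_force: 64.9
```

>>> apply_moves(rows=[[1,0,0,0,0,0,0.6],[2,0,0,0,0,0,0.6],[2,0,0,0,0,0,0.6]])

```text
t: 18.25
ee_pos: [630.7, 202.2, 99.6]
orientation: [[0.071, 0.997, 0.002], [0.997, -0.071, -0.004], [-0.004, 0.003, -1.0]]
force: [-1.0, -9.1, 7.1]
grip_width: 53.3
grip_force: 64.9
```

>>> apply_moves(rows=[[-1,0,0,0,0,0,-0.6],[-1,0,0,0,0,0,-0.6],[-1,0,0,0,0,0,-0.6],[-1,0,-50,0,0,0,-0.6],[-1,0,-80,0,0,0,-1],[-50,0,-80,0,0,0,-1],[-110,0,-80,0,0,0,-1],[-170,0,-80,0,0,0,-1],[-230,0,-80,0,0,0,-1],[-256,0,-80,0,0,0,-1]])

```text
t: 19.5
ee_pos: [611.4, -53.9, 178.9]
orientation: [[0.075, 0.997, 0.002], [0.997, -0.075, -0.0], [-0.0, 0.002, -1.0]]
force: [0.0, 0.6, 0.7]
grip_width: 85.5
grip_force: 0.0
```

>>> apply_moves(rows=[[0,0,0,0,0,0,-1],[0,0,0,0,0,0,-1]])

```text
t: 19.75
ee_pos: [612.0, -50.4, 178.9]
orientation: [[0.072, 0.997, 0.002], [0.997, -0.072, 0.001], [0.001, 0.002, -1.0]]
force: [-0.1, 0.0, 0.5]
grip_width: 85.3
grip_force: 0.0
```

```bash
python3 -c "
from h import *
wbin()
go([612,-53,95],-4.1)
capture('top');print([(round(d['p'],2),(np.array(d['rect'])*[800,600,800,600]).round()) for n in ('O1','E1') for d in look_for(n,'top')])"
```

```text
[612.  -50.4 178.9]
0.75 [343. 420. 450. 505.] rim bottom [[578.0, -142.0], [633.0, -146.0]] top z81 [[579.0, -108.0], [637.0, -112.0]]
0.61 [329. 255. 459. 422.] rim bottom [[577.0, -94.0], [639.0, -98.0]] top z81 [[582.0, -18.0], [645.0, -23.0]]
0.28 [298.   0. 735. 517.] rim bottom [[554.0, -148.0], [786.0, -170.0]] top z81 [[580.0, 94.0], [773.0, 84.0]]
[-3.1  0.  83.9] [ 0.002 -0.     0.001]
[(0.61, array([413., 259., 450., 305.])), (0.57, array([222., 241., 268., 280.])), (0.88, array([143., 353., 192., 394.])), (0.68, array([196., 366., 238., 395.]))]
```

>>> apply_moves(rows=[[-4,0,40,0,0,0,-1],[-4,0,83,0,0,0,-1],[-4,0,83,0,0,0,-1],[-4,0,83,0,0,0,0.6],[-4,0,83,0,0,0,0.6],[-4,0,83,0,0,0,0.6],[-4,0,83,0,0,0,0.6],[-4,0,83,0,0,0,0.6]])

```text
t: 21.0
ee_pos: [613.1, -55.2, 98.4]
orientation: [[0.072, 0.997, 0.006], [0.997, -0.072, -0.0], [0.0, 0.006, -1.0]]
force: [-0.3, 1.4, 6.7]
grip_width: 53.1
grip_force: 64.9
```

>>> apply_moves(rows=[[0,0,-6,0,0,0,0.6],[0,0,-6,0,0,0,0.6],[40,0,-6,0,0,0,0.6],[80,0,-6,0,0,0,0.6],[120,0,-6,0,0,0,0.6],[168,0,-6,0,0,0,0.6],[168,0,-6,0,0,0,0.6],[168,0,-2,0,0,0,0.6],[168,0,-2,0,0,0,0.6]])

```text
t: 22.12
ee_pos: [624.0, 111.7, 98.5]
orientation: [[0.073, 0.997, 0.003], [0.997, -0.073, 0.001], [0.001, 0.003, -1.0]]
force: [-1.2, 2.5, 1.0]
grip_width: 53.4
grip_force: 64.6
```

Now I'll slide O2 forward until it contacts O1, expected near y≈133.

>>> apply_moves(rows=[[4,0,0,0,0,0,0.6],[8,0,0,0,0,0,0.6],[12,0,0,0,0,0,0.6],[16,0,0,0,0,0,0.6],[18,0,0,0,0,0,0.6],[18,0,0,0,0,0,0.6]])

```text
t: 22.88
ee_pos: [625.5, 130.5, 98.4]
orientation: [[0.072, 0.997, 0.003], [0.997, -0.072, -0.0], [0.0, 0.003, -1.0]]
force: [-0.7, -2.9, 5.6]
grip_width: 53.4
grip_force: 65.0
```

>>> apply_moves(rows=[[2,0,0,0,0,0,0.6],[4,0,0,0,0,0,0.6],[4,0,0,0,0,0,0.6]])

```text
t: 23.25
ee_pos: [625.6, 132.9, 98.4]
orientation: [[0.071, 0.997, 0.002], [0.997, -0.071, -0.003], [-0.003, 0.003, -1.0]]
force: [-1.6, -8.7, 5.8]
grip_width: 53.1
grip_force: 65.1
```

>>> apply_moves(rows=[[-1,0,0,0,0,0,-0.6],[-1,0,0,0,0,0,-0.6],[-1,0,0,0,0,0,-0.6],[-1,0,-50,0,0,0,-0.6],[-1,0,-80,0,0,0,-1],[-60,0,-80,0,0,0,-1],[-120,0,-80,0,0,0,-1],[-180,0,-80,0,0,0,-1],[-240,0,-80,0,0,0,-1],[-293,0,-80,0,0,0,-1]])

```text
t: 24.5
ee_pos: [603.9, -159.7, 177.9]
orientation: [[0.072, 0.997, 0.002], [0.997, -0.072, 0.0], [0.0, 0.002, -1.0]]
force: [0.6, -0.4, -0.0]
grip_width: 85.2
grip_force: 0.0
```

>>> apply_moves(rows=[[0,0,0,0,0,0,-1],[0,0,0,0,0,0,-1]])

```text
t: 24.75
ee_pos: [604.1, -157.5, 177.8]
orientation: [[0.072, 0.997, 0.002], [0.997, -0.072, 0.001], [0.001, 0.002, -1.0]]
force: [-0.1, 0.0, -0.5]
grip_width: 85.3
grip_force: 0.0
```

```bash
python3 -c "
from h import *
wbin()
go([605,-159,95],-4.1)
capture('top');print([(round(d['p'],2),(np.array(d['rect'])*[800,600,800,600]).round()) for n in ('O1','E1') for d in look_for(n,'top')])"
```

```text
[ 604.1 -157.5  177.8]
0.57 [328. 254. 457. 417.] rim bottom [[569.0, -197.0], [630.0, -202.0]] top z81 [[573.0, -124.0], [636.0, -129.0]]
[-2.4  0.7 82.9] [ 0.002 -0.001  0.001]
[(0.97, array([220., 245., 264., 278.])), (0.91, array([262., 245., 300., 286.])), (0.57, array([420., 267., 451., 295.])), (0.79, array([192., 360., 240., 392.])), (0.63, array([148., 359., 189., 395.]))]
```

>>> apply_moves(rows=[[-3,0,40,0,0,0,-1],[-3,0,82,0,0,0,-1],[-3,0,82,0,0,0,-1],[-3,0,82,0,0,0,0.6],[-3,0,82,0,0,0,0.6],[-3,0,82,0,0,0,0.6],[-3,0,82,0,0,0,0.6],[-3,0,82,0,0,0,0.6]])

```text
t: 26.0
ee_pos: [605.4, -161.1, 98.4]
orientation: [[0.072, 0.997, 0.006], [0.997, -0.072, -0.001], [-0.001, 0.006, -1.0]]
force: [-0.5, 0.6, 6.6]
grip_width: 53.5
grip_force: 65.1
```

>>> apply_moves(rows=[[0,0,-6,0,0,0,0.6],[0,0,-6,0,0,0,0.6],[50,0,-6,0,0,0,0.6],[100,0,-6,0,0,0,0.6],[150,0,-6,0,0,0,0.6],[200,0,-6,0,0,0,0.6],[200,0,-6,0,0,0,0.6],[200,0,-2,0,0,0,0.6],[200,0,-2,0,0,0,0.6]])

```text
t: 27.12
ee_pos: [618.8, 37.7, 98.5]
orientation: [[0.073, 0.997, 0.003], [0.997, -0.073, 0.0], [0.001, 0.003, -1.0]]
force: [-0.6, 2.4, 1.4]
grip_width: 53.5
grip_force: 64.8
```

>>> apply_moves(rows=[[5,0,0,0,0,0,0.6],[10,0,0,0,0,0,0.6],[15,0,0,0,0,0,0.6],[20,0,0,0,0,0,0.6],[22,0,0,0,0,0,0.6],[22,0,0,0,0,0,0.6]])

```text
t: 27.88
ee_pos: [620.4, 60.8, 98.4]
orientation: [[0.071, 0.997, 0.003], [0.997, -0.071, -0.0], [0.0, 0.003, -1.0]]
force: [-1.1, -2.6, 4.5]
grip_width: 53.0
grip_force: 65.2
```

>>> apply_moves(rows=[[2,0,0,0,0,0,0.6],[4,0,0,0,0,0,0.6],[4,0,0,0,0,0,0.6]])

```text
t: 28.25
ee_pos: [620.6, 64.6, 98.4]
orientation: [[0.072, 0.997, 0.003], [0.997, -0.072, -0.0], [-0.0, 0.003, -1.0]]
force: [-0.5, -3.9, 5.0]
grip_width: 53.1
grip_force: 65.2
```

>>> apply_moves(rows=[[1,0,0,0,0,0,0.6],[2,0,0,0,0,0,0.6],[3,0,0,0,0,0,0.6],[3,0,0,0,0,0,0.6]])

```text
t: 28.75
ee_pos: [620.7, 65.3, 98.4]
orientation: [[0.071, 0.997, 0.002], [0.997, -0.071, -0.004], [-0.004, 0.003, -1.0]]
force: [-2.2, -10.4, 5.7]
grip_width: 52.9
grip_force: 65.2
```

The old bins are closed up. Next I'll release and go to view the pile.

>>> apply_moves(rows=[[-1,0,0,0,0,0,-0.6],[-1,0,0,0,0,0,-0.6],[-1,0,0,0,0,0,-0.6],[-1,0,-50,0,0,0,-0.6],[-1,0,-100,0,0,0,-1],[-1,0,-150,0,0,0,-1],[-1,0,-150,0,0,0,-1]])

```text
t: 29.62
ee_pos: [622.2, 67.1, 252.9]
orientation: [[0.072, 0.997, 0.012], [0.997, -0.072, 0.001], [0.002, 0.012, -1.0]]
force: [-0.6, 0.1, -0.1]
grip_width: 85.6
grip_force: 0.0
```

```bash
python3 - <<'E'
from h import *
cp=camera_params('top')
c=np.array([(175,95),(315,135),(270,305),(105,270)])*80/383+[440,350]
p=unproj(c/1.5625,134,cp)[:,:2];print(p.round(0).tolist(),p.mean(0).round(0))
for a,b in((3,0),(2,1)): print(np.degrees(np.arctan2(*(p[b]-p[a])[::-1])))
capture('top');im=capture('top')
print([(round(d['p'],2),(np.array(d['rect'])*[800,600,800,600]).round()) for n in ('O1','E1') for d in look_for(n,'top')])
cv2.imwrite('pics/t2.png',cv2.resize(im[100:300,60:360,::-1],(800,533),interpolation=3))
s=get_state();print(s['t'],s['joint_pos'].round(0))
go([398,-268,250],77)
E
```

```text
[[428.0, -243.0], [414.0, -295.0], [352.0, -279.0], [363.0, -218.0]] [ 389. -259.]
-21.278643171508442
-14.78762895510935
[(0.81, array([317., 247., 336., 290.])), (0.78, array([233., 245., 259., 271.])), (0.65, array([266., 247., 280., 268.])), (0.65, array([145., 358., 191., 390.])), (0.19, array([261., 249., 286., 269.]))]
29.825 [ 5. 23. 84. -0. 73.  9.]
[-349.6 -196.8   -3.3] [-1.000e-03 -1.000e-03 -1.416e+00]
```

View pics/t2.png

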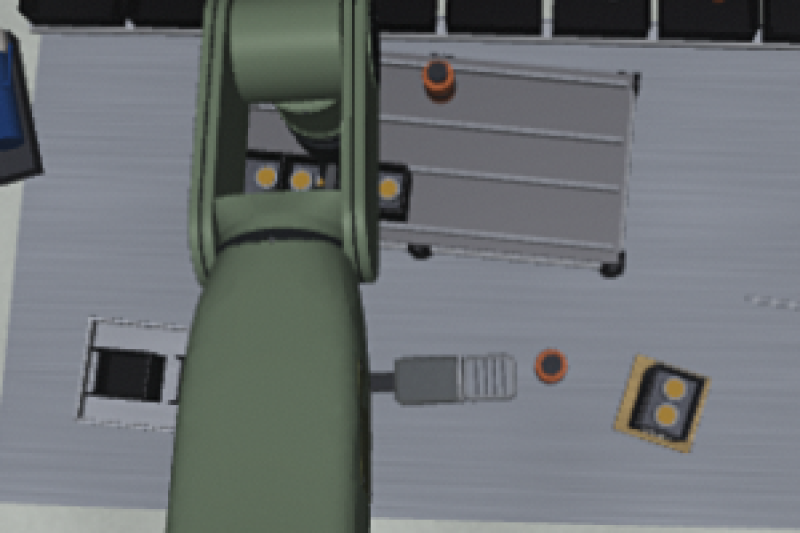

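The old bins are in line and the pile is undisturbed at (668,405) in the crop. Now I'll move above the pile.

>>> apply_moves(rows=[[-60,-33,0,0,0,-0.18,-1],[-120,-66,0,0,0,-0.36,-1],[-180,-99,0,0,0,-0.54,-1],[-240,-132,0,0,0,-0.72,-1],[-300,-165,0,0,0,-0.9,-1],[-343,-203,0,0,0,-1.08,-1],[-343,-203,0,0,0,-1.25,-1],[-343,-203,0,0,0,-1.4,-1],[-343,-203,0,0,0,-1.4,-1],[-343,-203,0,0,0,-1.4,-1]])

```text
t: 31.08
ee_pos: [393.1, -260.6, 246.8]
orientation: [[-0.97, 0.242, 0.001], [0.242, 0.97, 0.001], [-0.001, 0.001, -1.0]]
force: [0.2, 0.1, -0.7]
grip_width: 85.3
grip_force: 0.0
```

```bash
python3 -c "
from h import *
s=get_state();cp=camera_params('wrist');im=capture('wrist');cv2.imwrite('pics/w5.png',cv2.resize(im[:,:,::-1],(800,600)))
import pickle;pickle.dump(cp,open('w5.pkl','wb'));print(s['t'],s['ee_pos'],s['orientation'][:,1],s['joint_pos'].round(0))
"
```

```text
31.075 [ 393.09132843 -260.56906852  246.8495508 ] [0.24232212 0.97019523 0.00109957] [ -35.    9.  103.    0.   67. -111.]
```

View pics/w5.png

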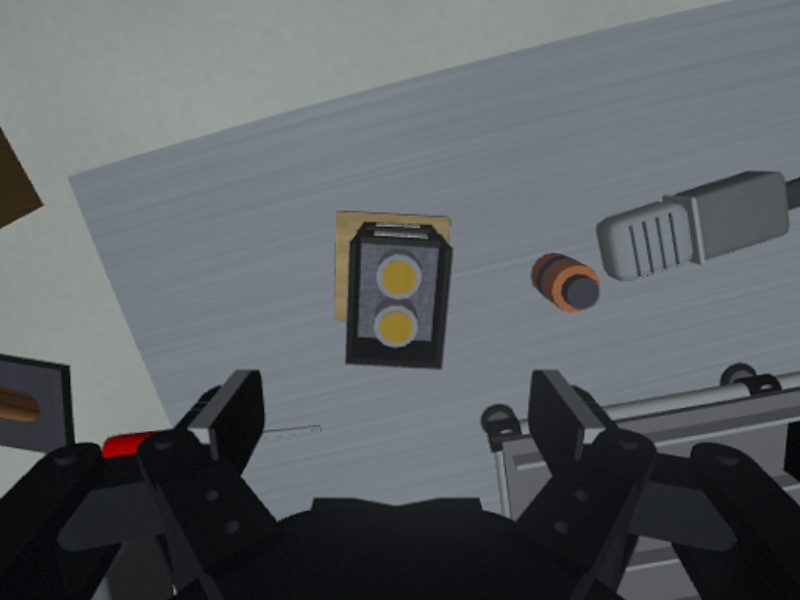

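The pile's top bin N2 has its front label at the top, around row 230. Its rim corners are (346,362), (441,368), (352,240) and (452,245).

```bash
python3 - <<'E'
from h import *
import pickle
w=pickle.load(open('w5.pkl','rb'))
p=unproj(np.array([(346,362),(441,368),(452,245),(352,240)])/1.5625,134,w)[:,:2];print(p.round(0).tolist(),p.mean(0).round(1))
for a,b in((3,0),(2,1),(0,1),(3,2)): d=p[b]-p[a];print(np.degrees(np.arctan2(d[1],d[0])).round(1),np.hypot(*d).round(1))
c=p.mean(0)
go([c[0],c[1],160],73);go([c[0],c[1],122],73)
E
```

```text
[[417.0, -296.0], [434.0, -245.0], [368.0, -225.0], [353.0, -274.0]] [ 392.8 -260. ]
-18.3 68.1
-17.2 69.1
72.1 53.1
73.1 51.8
[ 0.6  0.3 87. ] [0.001 0.001 0.053]
[  0.7   0.3 125. ] [0.001 0.001 0.053]
```

>>> apply_moves(rows=[[0,0,50,0,0,0.06,-1],[0,0,100,0,0,0.06,-1],[0,0,123,0,0,0.06,-1],[0,0,123,0,0,0.06,-1],[0,0,123,0,0,0.06,0.6],[0,0,123,0,0,0.06,0.6],[0,0,123,0,0,0.06,0.6],[0,0,123,0,0,0.06,0.6],[0,0,123,0,0,0.06,0.6]])

```text
t: 32.25
ee_pos: [394.3, -261.4, 126.2]
orientation: [[-0.954, 0.299, 0.005], [0.299, 0.954, -0.002], [-0.005, 0.0, -1.0]]
force: [1.4, 2.2, 5.6]
grip_width: 53.1
grip_force: 63.2
```

>>> apply_moves(rows=[[0,0,-20,0,0,0,0.6],[0,0,-50,0,0,0,0.6],[0,0,-80,0,0,0,0.6],[0,0,-80,0,0,0,0.6]])

```text
t: 32.75
ee_pos: [394.1, -261.8, 206.5]
orientation: [[-0.954, 0.298, 0.006], [0.298, 0.954, -0.003], [-0.007, -0.001, -1.0]]
force: [0.2, 0.3, -2.2]
grip_width: 52.7
grip_force: 64.2
```

```bash
python3 -c "
from h import *
s=get_state();print(s['ee_pos'],s['grip_width'],s['joint_pos'].round(0))
go([613,-25,200],-4.1)"
```

```text
[ 394.0864375  -261.83201241  206.48788262] 52.67696194874067 [ -35.   11.  107.    0.   61. -108.]
[-138.3  291.4    7.1] [0.004 0.007 1.339]
```

>>> apply_moves(rows=[[-17,36,0,0,0,0.17,0.6],[-34,73,0,0,0,0.34,0.6],[-52,110,0,0,0,0.5,0.6],[-69,146,0,0,0,0.67,0.6],[-86,183,0,0,0,0.84,0.6],[-104,220,0,0,0,1.0,0.6],[-121,256,0,0,0,1.17,0.6],[-138,293,0,0,0,1.339,0.6],[-138,293,0,0,0,1.339,0.6],[-138,293,0,0,0,1.339,0.6]])

```text
t: 34.0
ee_pos: [611.2, -22.7, 203.2]
orientation: [[0.07, 0.998, -0.002], [0.998, -0.07, -0.0], [-0.001, -0.002, -1.0]]
force: [-0.4, -0.8, -3.0]
grip_width: 53.2
grip_force: 64.3
```

```bash
python3 -c "
from h import *
go([615,-25,107],-4.1)
im=capture('wrist');cv2.imwrite('pics/w6.png',cv2.resize(im[:,:,::-1],(640,480)))"
```

```text
[-2.   4.1 96.2] [-0.002  0.001  0.002]
```

View pics/w6.png

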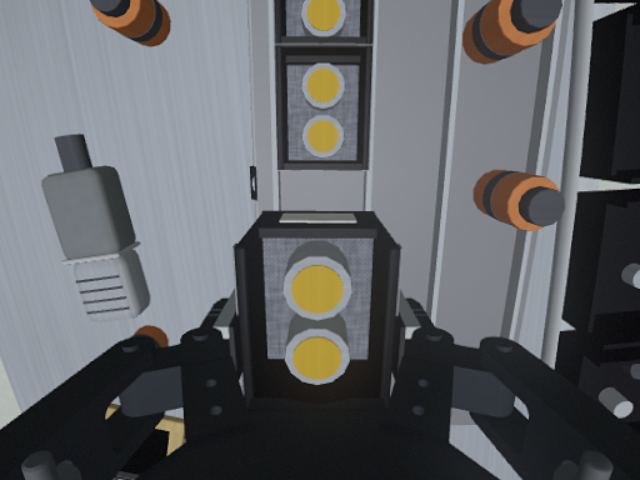

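>>> apply_moves(rows=[[-2,4,40,0,0,0,0.6],[-2,4,75,0,0,0,0.6],[-2,4,75,0,0,0,0.6],[-2,4,85,0,0,0,0.6],[-2,4,96,0,0,0,0.6],[-2,4,96,0,0,0,0.6]])

```text
t: 34.8
ee_pos: [615.9, -24.8, 108.6]
orientation: [[0.071, 0.997, 0.001], [0.997, -0.071, -0.0], [-0.0, 0.001, -1.0]]
force: [0.0, -0.0, -3.0]
grip_width: 52.8
grip_force: 64.5
```

>>> apply_moves(rows=[[0,0,3,0,0,0,0.6],[0,0,6,0,0,0,0.6],[0,0,6,0,0,0,0.6]])

```text
t: 35.17
ee_pos: [616.2, -24.8, 102.9]
orientation: [[0.071, 0.997, 0.002], [0.997, -0.071, -0.0], [0.0, 0.002, -1.0]]
force: [-0.5, 0.5, -3.5]
grip_width: 52.9
grip_force: 64.5
```

>>> apply_moves(rows=[[0,0,2,0,0,0,0.6],[0,0,4,0,0,0,0.6],[0,0,4,0,0,0,0.6]])

```text
t: 35.55
ee_pos: [616.4, -24.8, 99.4]
orientation: [[0.071, 0.997, 0.002], [0.997, -0.071, -0.0], [0.0, 0.002, -1.0]]
force: [-0.7, 1.1, 0.7]
grip_width: 53.2
grip_force: 64.7
```

>>> apply_moves(rows=[[5,0,0,0,0,0,0.6],[10,0,0,0,0,0,0.6],[15,0,0,0,0,0,0.6],[18,0,0,0,0,0,0.6],[18,0,0,0,0,0,0.6]])

```text
t: 36.17
ee_pos: [617.8, -6.6, 99.3]
orientation: [[0.071, 0.998, 0.003], [0.998, -0.071, -0.0], [0.0, 0.003, -1.0]]
force: [-1.0, -1.5, 3.9]
grip_width: 53.2
grip_force: 65.1
```

>>> apply_moves(rows=[[2,0,0,0,0,0,0.6],[4,0,0,0,0,0,0.6],[4,0,0,0,0,0,0.6]])

```text
t: 36.55
ee_pos: [617.8, -6.4, 99.4]
orientation: [[0.07, 0.998, 0.002], [0.998, -0.07, -0.006], [-0.006, 0.003, -1.0]]
force: [-1.5, -13.8, 3.8]
grip_width: 53.1
grip_force: 65.2
```

>>> apply_moves(rows=[[-3,0,0,0,0,0,-0.6],[-3,0,0,0,0,0,-0.6],[-3,0,0,0,0,0,-0.6],[-3,0,-50,0,0,0,-0.6],[-3,0,-100,0,0,0,-1],[-3,0,-130,0,0,0,-1],[-3,0,-130,0,0,0,-1]])

```text
t: 37.42
ee_pos: [618.7, -5.4, 231.9]
orientation: [[0.071, 0.997, 0.008], [0.998, -0.071, 0.0], [0.001, 0.008, -1.0]]
force: [-0.8, 0.1, -0.5]
grip_width: 85.3
grip_force: 0.0
```

```bash
python3 -c "
from h import *
go([394,-261,220],72.5)"
```

```text
[-270.9 -206.2   10. ] [ 0.007  0.005 -1.336]
```

>>> apply_moves(rows=[[-34,-26,0,0,0,-0.17,-1],[-68,-52,0,0,0,-0.34,-1],[-102,-78,0,0,0,-0.5,-1],[-136,-104,0,0,0,-0.67,-1],[-170,-130,0,0,0,-0.84,-1],[-204,-155,0,0,0,-1.0,-1],[-238,-180,0,0,0,-1.17,-1],[-271,-206,0,0,0,-1.336,-1],[-271,-206,0,0,0,-1.336,-1],[-271,-206,0,0,0,-1.336,-1]])

```text
t: 38.67
ee_pos: [392.7, -260.9, 227.7]
orientation: [[-0.953, 0.303, 0.001], [0.303, 0.953, 0.001], [-0.001, 0.002, -1.0]]
force: [0.7, 0.2, 0.3]
grip_width: 84.9
grip_force: 0.0
```

```bash
python3 -c "
from h import *
s=get_state();cp=camera_params('wrist');im=capture('wrist');cv2.imwrite('pics/w7.png',cv2.resize(im[:,:,::-1],(800,600)))
import pickle;pickle.dump(cp,open('w5.pkl','wb'));print(s['t'],s['ee_pos'],s['orientation'][:,1])
capture('top');print([(round(d['p'],2),(np.array(d['rect'])*[800,600,800,600]).round()) for n in ('O1','E1') for d in look_for(n,'top')])
"
```

```text
38.675 [ 392.69780821 -260.93641477  227.68615157] [0.30251339 0.95314369 0.00165825]
[(0.96, array([296., 246., 329., 291.])), (0.69, array([221., 244., 262., 279.])), (0.64, array([262., 242., 298., 285.])), (0.79, array([145., 350., 195., 395.])), (0.74, array([283., 194., 302., 221.])), (0.7, array([201., 363., 240., 393.])), (0.65, array([219., 246., 261., 279.]))]
```

View pics/w7.png

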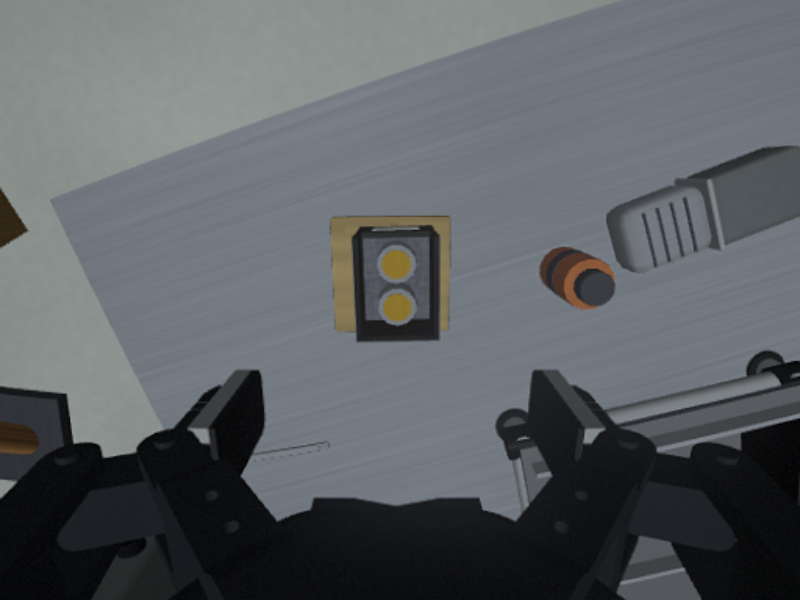

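N1 is aligned with the tool. Its rim corners are (357,341), (439,340), (440,237) and (352,237).

```bash
python3 - <<'E'
from h import *
import pickle
w=pickle.load(open('w5.pkl','rb'))
p=unproj(np.array([(357,341),(439,340),(440,237),(352,237)])/1.5625,72,w)[:,:2];c=p.mean(0);print(p.round(0).tolist(),c.round(1))
go([c[0],c[1],61],72.5)
E
```

```text
[[419.0, -296.0], [435.0, -245.0], [370.0, -226.0], [354.0, -277.0]] [ 394.5 -261.1]
[-1.000e+00 -1.000e-01  1.673e+02] [0.001 0.002 0.001]
```

>>> apply_moves(rows=[[-1,0,50,0,0,0,-1],[-1,0,100,0,0,0,-1],[-1,0,145,0,0,0,-1],[-1,0,166,0,0,0,-1],[-1,0,166,0,0,0,-1],[-1,0,166,0,0,0,0.6],[-1,0,166,0,0,0,0.6],[-1,0,166,0,0,0,0.6],[-1,0,166,0,0,0,0.6],[-1,0,166,0,0,0,0.6]])

```text
t: 40.12
ee_pos: [395.0, -262.4, 64.1]
orientation: [[-0.954, 0.301, 0.005], [0.301, 0.954, -0.002], [-0.005, -0.0, -1.0]]
force: [-0.1, 1.6, 7.5]
grip_width: 52.8
grip_force: 64.1
```

>>> apply_moves(rows=[[0,0,-30,0,0,0,0.6],[0,0,-70,0,0,0,0.6],[0,0,-110,0,0,0,0.6],[0,0,-138,0,0,0,0.6],[0,0,-138,0,0,0,0.6]])

```text
t: 40.75
ee_pos: [394.4, -262.5, 202.5]
orientation: [[-0.954, 0.301, 0.006], [0.301, 0.954, -0.003], [-0.007, -0.001, -1.0]]
force: [0.3, 0.4, -2.8]
grip_width: 53.2
grip_force: 64.0
```

```bash
python3 -c "
from h import *
s=get_state();print(s['ee_pos'],s['grip_width'],s['joint_pos'].round(0))
go([610.5,-95,200],-4.1)"
```

```text
[ 394.43564754 -262.46838468  202.5182717 ] 53.151263931108005 [ -35.   12.  107.    0.   61. -108.]
[-155.6  224.8    3.3] [0.004 0.007 1.336]
```

>>> apply_moves(rows=[[-19,28,0,0,0,0.17,0.6],[-39,56,0,0,0,0.34,0.6],[-58,84,0,0,0,0.5,0.6],[-78,112,0,0,0,0.67,0.6],[-97,140,0,0,0,0.84,0.6],[-117,168,0,0,0,1.0,0.6],[-136,197,0,0,0,1.17,0.6],[-156,225,0,0,0,1.336,0.6],[-156,225,0,0,0,1.336,0.6],[-156,225,0,0,0,1.336,0.6]])

```text
t: 42.0
ee_pos: [609.0, -94.3, 199.1]
orientation: [[0.07, 0.998, -0.002], [0.998, -0.07, 0.0], [-0.0, -0.002, -1.0]]
force: [-0.7, 0.1, -2.5]
grip_width: 53.1
grip_force: 64.2
```

```bash
python3 -c "
from h import *
go([611,-95,107],-4.1)
wbin()"
```

```text
[-0.6  2.2 92.1] [-0.002  0.     0.002]
[609.  -94.3 199.1]
0.7 [336.   4. 467.  59.] rim bottom [[591.0, 24.0], [647.0, 20.0]] top z81 [[591.0, 54.0], [652.0, 50.0]]
```

>>> apply_moves(rows=[[0,2,40,0,0,0,0.6],[0,2,75,0,0,0,0.6],[0,2,85,0,0,0,0.6],[0,2,92,0,0,0,0.6],[0,2,97,0,0,0,0.6],[0,2,100,0,0,0,0.6],[0,2,100,0,0,0,0.6]])

```text
t: 42.98
ee_pos: [612.6, -94.4, 101.4]
orientation: [[0.071, 0.997, 0.003], [0.997, -0.071, -0.0], [-0.0, 0.003, -1.0]]
force: [-0.9, -0.0, -2.5]
grip_width: 53.4
grip_force: 64.1
```

>>> apply_moves(rows=[[6,0,1,0,0,0,0.6],[12,0,1,0,0,0,0.6],[17,0,1,0,0,0,0.6],[17,0,1,0,0,0,0.6]])

```text
t: 43.48
ee_pos: [613.7, -76.9, 100.1]
orientation: [[0.07, 0.998, 0.002], [0.998, -0.07, -0.0], [-0.0, 0.002, -1.0]]
force: [0.2, -0.4, -3.2]
grip_width: 53.3
grip_force: 64.1
```

>>> apply_moves(rows=[[2,0,0,0,0,0,0.6],[4,0,0,0,0,0,0.6],[4,0,0,0,0,0,0.6]])

```text
t: 43.85
ee_pos: [614.1, -74.9, 100.2]
orientation: [[0.071, 0.997, 0.003], [0.997, -0.071, -0.003], [-0.002, 0.003, -1.0]]
force: [-0.1, -5.2, -2.2]
grip_width: 53.1
grip_force: 63.9
```

>>> apply_moves(rows=[[-2,0,2,0,0,0,0.6],[-2,0,4,0,0,0,0.6],[-2,0,4,0,0,0,0.6],[0,0,4,0,0,0,0.6],[1,0,4,0,0,0,0.6],[2,0,4,0,0,0,0.6]])

```text
t: 44.6
ee_pos: [614.2, -74.8, 99.2]
orientation: [[0.07, 0.998, 0.004], [0.998, -0.07, -0.006], [-0.006, 0.004, -1.0]]
force: [-4.0, -14.2, 13.0]
grip_width: 53.4
grip_force: 65.9
```

>>> apply_moves(rows=[[-3,0,0,0,0,0,-0.6],[-3,0,0,0,0,0,-0.6],[-3,0,0,0,0,0,-0.6],[-3,0,-50,0,0,0,-0.6],[-3,0,-100,0,0,0,-1],[-43,-50,-140,0,0,0,-1],[-103,-100,-140,0,0,0,-1],[-163,-150,-140,0,0,0,-1],[-220,-200,-140,0,0,0,-1]])

```text
t: 45.72
ee_pos: [436.7, -238.2, 235.4]
orientation: [[0.07, 0.998, 0.003], [0.998, -0.07, -0.0], [-0.0, 0.003, -1.0]]
force: [0.4, -1.9, 0.4]
grip_width: 85.6
grip_force: 0.0
```

```bash
python3 -c "
from h import *
im=capture('top');cv2.imwrite('pics/t3.png',cv2.resize(im[100:300,60:360,::-1],(800,533),interpolation=3));print(get_state()['t'])"
```

```text
45.775
```

View pics/t3.png

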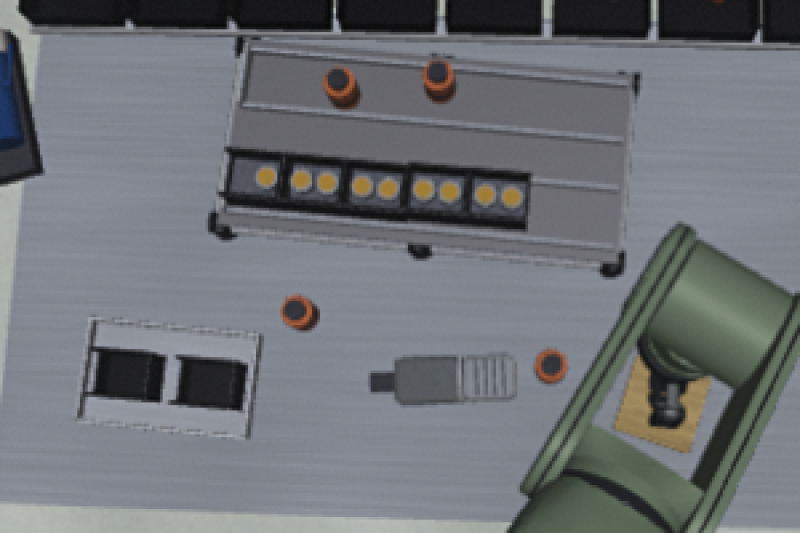

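All five lane bins are closed up against the stop, from (255,178) to (500,198). Both emptied bins stand in the tray at (130,375) and (212,383), and the board is empty. I'll hand in now.

>>> apply_moves(rows=[[0,0,0,0,0,0,-1],[0,0,0,0,0,0,-1],[0,0,0,0,0,0,-1]])

```text
t: 46.15
ee_pos: [438.9, -236.4, 235.1]
orientation: [[0.069, 0.998, 0.002], [0.998, -0.069, 0.0], [0.0, 0.002, -1.0]]
force: [0.8, -0.1, -0.1]
grip_width: 85.3
grip_force: 0.0
```

```bash
python3 -c "
from h import *
print(close_job())"
```

```text
the job is handed in; nothing more can be done
None
```

The job is handed in at about 46 s with no verdict returned; the last picture shows both emptied bins in the tray and O1, O2, O3, then N2 and N1 closed up behind the stop (there was no N3).

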